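# Clear the jammed feed track of the measuring microscope

### The job

The flanged bush has jammed at the near end of the feed track, held down by the track's two lips, with a round pin and a square pin queued behind it. Stand both pins on the shallow parking tray, then slide the bush back along the track to the far end where there are no lips, lift it out there and stand it in the middle of the stage's glass disc. Once it stands there, put both pins back in the track, upright, each at the place where it stood at the start (within about a centimetre), without disturbing the ring gauge, the objective or the wooden case.

Things in the scene. Friction and masses are not known exactly. Their poses are not given: they have to be found in the camera images.
- track: Fixed feed track: blue and grey channel 240 x 72 x 42 mm. Origin: centre of its underside, on the table; x along it from near end (bush) to far end, y across. Channel floor level, 30 mm above the origin, 60 mm wide. Two steel lips overhang it for x = -120 to +30 mm, leaving a 38 mm slot; undersides 8.5, tops 12 mm above the floor. Walls and stops end there too: fingers stay above.
- track_exit (a point): Middle of the lip-free far end of the channel, on the channel floor, at x = 69 mm of the track; axes as the track's. The lips end 39 mm before it and the far stop stands 39 mm beyond it. Only here can the bush be lifted out, its axis within 12 mm of this point along the channel.
- bush_mid (a point): Flanged bush, steel, loose, 0.3 kg, 70 mm tall: round shank 26 mm in diameter, dark bore in its top, on a round base flange 52 mm across, 5 mm thick. Point: on its axis, half-way up (35 mm). Starts in the channel at about x = -83 mm of the track, flange under the lips with 3.5 mm vertical and 4 mm sideways play; slides easily along the polished channel when moved by its shank.
- round_pin_mid (a point): Round pin, steel, loose, 0.28 kg: plain upright cylinder 30 mm in diameter, 70 mm tall, no flange. Point: on its axis, half-way up. Starts standing on the channel floor behind the bush, ahead of or behind the square pin; lifts straight up anywhere in the channel.
- square_pin_mid (a point): Square pin, steel, loose, 0.3 kg: upright square bar 28 x 28 mm, 70 mm tall, no flange. Point: its centre, half-way up; x and y square to its faces, which start within 0.06 rad of the track's axes. Starts standing on the channel floor, ahead of or behind the round pin; lifts straight up anywhere, and goes back between the lips only with its faces nearly along the channel.
- tray_in (a point): The parking tray, fixed: a shallow grey tray 170 x 130 mm with a rim 4 mm thick and 12 mm tall. Point: centre of its inner floor, 4 mm above the table; x along its 170 mm side, y along its 130 mm side.
- stage_glass (a point): The microscope's loading stage, fixed: an aluminium plate 150 x 130 mm on a black base, with a greenish glass disc 84 mm in diameter in its middle. Point: centre of the glass's top face, 46 mm above the table, 2 mm above the plate; z up.
- ring_gauge_mid (a point): Bystander: a loose steel ring 54 mm in diameter, 18 mm tall, lying flat near the right-hand side. Point: its centre.
- objective_mid (a point): Bystander: a loose black microscope objective standing upright, 42 mm in diameter, 55 mm tall. Point: its axis, half-way up.
- gauge_case_mid (a point): Bystander: a loose dark wooden case 50 x 75 x 28 mm. Point: its centre.

How it is judged:
By the outcome, as a careful person would: the job done as asked, in the order asked, and still so for the second after the job is handed in, with the robot touching nothing.
It also fails if it takes over 112 s, if anything falls off the work surface, if the arm or the gripper's body presses on something with over 40 N, if the wrist force passes 120 N, or if a joint passes its speed limit or range.

### The arm

A 7-joint arm with a two-finger parallel gripper is mounted at the origin on the work surface. World frame = base frame: x ahead of the robot, y to its left, z up, the work surface at z = 0. Lengths are in m, angles in rad, forces in N, time in s.
With the tool pointing down it reaches from about 0.4 to 0.875 m from the base axis. Payload 6.5 kg.
Tool frame: the origin (TCP) lies midway between the tips of the shut fingers; the grasp point (between the pads) lies 19 mm behind it; z points along the fingers, y is the direction in which the jaws open and shut (so a half turn about z gives the same grasp; the last joint's range is limited). The gripper opens to 85 mm and grips with 20 to 120 N. Pads are 22 mm wide; open, the fingers measure 114 mm over their backs; the gripper's body (76 mm by 85 mm) begins 54 mm behind the grasp point. The pads swing forward as they close: fully open they stand 13 mm farther back than shut.
Start: joints at [-1.255, 0.536, -0.004, 1.538, 0.003, 1.067, -0.071], TCP at [0.242, 0.603, 0.194] pointing down, gripper open.
Joint ranges: [-2.7, 2.7], [-0.37, 2.16], [-1.27, 1.26], [0.24, 2.4], [-1.31, 4.45], [0.19, 1.91], [-2.76, 2.76]. Speed limits (rad/s): [2.39, 2.39, 3.14, 3.14, 3.14, 3.14, 3.14].

### API

Orientations are given as a unit quaternion [w, x, y, z].
In Python, from plant import arm gives the robot as it stands. The module is installed in compiled form; this text tells all that it offers. Calls block until the motion is done:
- arm.reach(position, orientation): joint-space move of the TCP to a pose.
- arm.move_linear(position, v=0.15, rotation=None, threshold=None): straight line of the TCP; rotation=None keeps the orientation; v is the mean speed in m/s. With threshold (N) it stops when the force on the tool has changed by that much, and returns True; else False.
- arm.move_joints(angles): joint-space move.
- arm.command_gripper(opening, effort=None): finger opening in m; effort is the grip in N (None keeps the last); returns when the fingers have stopped.
- arm.hold(seconds).
- arm.ik(position, orientation): joint angles nearest the present ones, or None.
- arm.sense(): the state.
- arm.get_image(name): name is "side" or "top" or "wrist"; returns the picture (400x640x3 uint8, red, green, blue); there is no depth.
- arm.camera_params(name): a dict with "fov_y" (degrees; the focal length in pixels is half the picture's height over the tangent of half this angle, whatever the lens; pixels are square), "cx", "cy" (the principal point, pixels), "D" ([k1, k2, p1, p2, k3] as OpenCV has them; the pictures are not rectified), "R" (3x3) and "t" (3): a world point X has camera coordinates R X + t. Camera axes: x right, y down, z forward; pixel columns grow to the right and rows downward; lengths in m; the calibration is good to about 2 mm. A picture is of the moment at which its call begins: read the wrist's pose just before it. camera_params takes no time and is no camera call; for the wrist camera it gives the pose at the moment of the call.
A pose or a line that the arm cannot do raises arm.Unreachable and nothing moves.
- arm.close_job(): hands the job in, once; it reports no verdict.
The state is a dict: "time_s": time; "joint_pos": joint angles; "qvel": joint speeds; "tau": joint torques, N m; "position": TCP position; "ee_rot": TCP orientation; "ft_force": force on the tool from outside, world axes, zero at the start; "wrist_torque": the same for the moment, N m; "grip_width": finger opening in m.
Only numpy, scipy, OpenCV 4.12 (cv2) and the standard library are available. Lean on these libraries where they do the work, as an engineer would, in place of code of your own. Each camera call takes 0.05 s, during which the arm holds its last target.

## Working session

There is one attempt and no reset: what is moved stays moved. The work goes in short steps, each a Python script; the robot and the scene stay as the last script left them, time stands still between calls to the robot, and variables do not carry over. Pictures are saved under pics/ and viewed, and the job is handed in when it is done.

```bash
mkdir -p pics
python3 - <<'E'
from plant import arm
import cv2, numpy as np
s=arm.sense(); print({k:np.round(v,3) for k,v in s.items()})
for n in ["side","top","wrist"]:
    p=arm.camera_params(n); print(n,{k:np.round(v,4).tolist() for k,v in p.items()})
    im=arm.get_image(n); cv2.imwrite(f"pics/{n}0.png",im[:,:,::-1])
E
```

```text
{'time_s': np.float64(0.0), 'joint_pos': array([-1.255,  0.537, -0.004,  1.539,  0.003,  1.067, -0.071]), 'qvel': array([-0.   ,  0.   ,  0.001,  0.001, -0.001,  0.003, -0.002]), 'tau': array([-0.0000e+00, -5.8342e+01,  1.0490e+00, -2.5910e+01,  1.2000e-02,
        1.0000e-02, -0.0000e+00]), 'position': array([0.242, 0.603, 0.193]), 'ee_rot': array([-0.   ,  0.19 ,  0.982, -0.001]), 'ft_force': array([ 0.157, -0.063, -0.67 ]), 'wrist_torque': array([ 0.015,  0.004, -0.046]), 'grip_width': np.float64(0.085)}
side {'fov_y': 42.5339, 'cx': 319.9199, 'cy': 192.669, 'D': [-0.0547, 0.0, 0.0, 0.0, 0.0], 'R': [[-0.9966, -0.0813, 0.0105], [-0.0545, 0.5606, -0.8263], [0.0613, -0.8241, -0.5632]], 't': [0.5802, 0.117, 1.1059]}
top {'fov_y': 45.0206, 'cx': 320.8652, 'cy': 193.4071, 'D': [-0.0492, 0.0, 0.0, 0.0, 0.0], 'R': [[-0.0089, -0.9999, 0.008], [-0.991, 0.0077, -0.1339], [0.1339, -0.0091, -0.991]], 't': [-0.0654, 0.6231, 1.0826]}
wrist {'fov_y': 58.4456, 'cx': 316.2285, 'cy': 199.5681, 'D': [-0.0655, 0.0, 0.0, 0.0, 0.0], 'R': [[0.3715, 0.9284, -0.0021], [0.8896, -0.3553, 0.287], [0.2657, -0.1085, -0.9579]], 't': [-0.6477, -0.0389, 0.3803]}
```

View pics/side0.png

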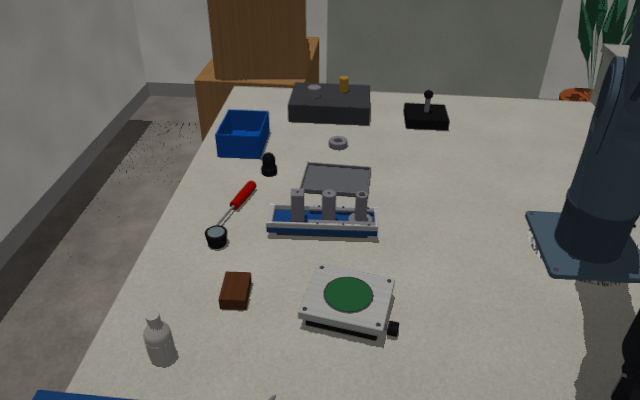

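View pics/top0.png

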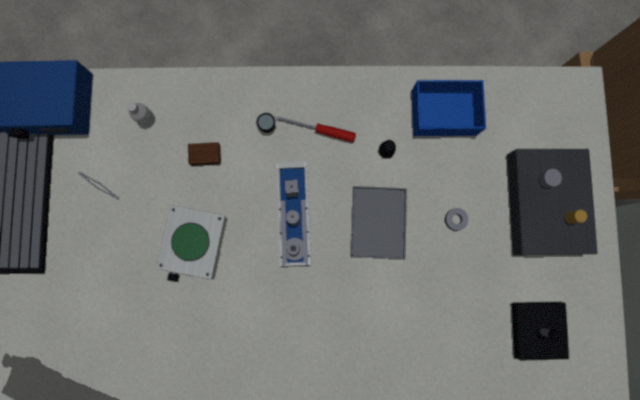

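View pics/wrist0.png

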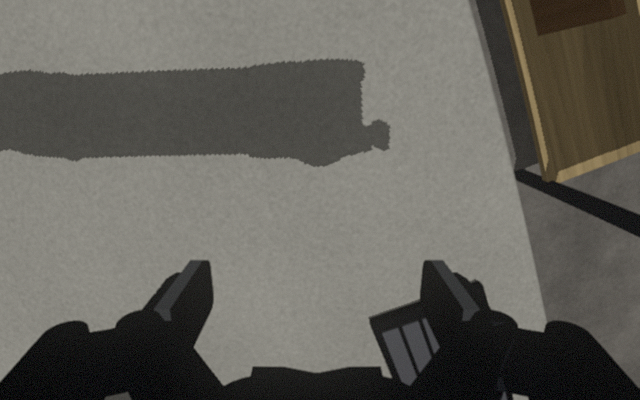

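The top view shows the track at about (293,215), with the bush at (294,248), round pin at (293,217) and square pin at (291,187). The tray is at (379,222), the glass at (190,242), the case at (204,153), the objective at (387,149) and the ring at (456,218). I'll enlarge these.

Run:
```python
import cv2
im=cv2.imread("pics/top0.png")
cv2.imwrite("pics/t_track.png",cv2.resize(im[155:275,260:420],None,fx=5,fy=5,interpolation=cv2.INTER_CUBIC))
cv2.imwrite("pics/t_stage.png",cv2.resize(im[135:285,150:310],None,fx=4,fy=4,interpolation=cv2.INTER_CUBIC))
```

```text
(no output)
```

View pics/t_track.png

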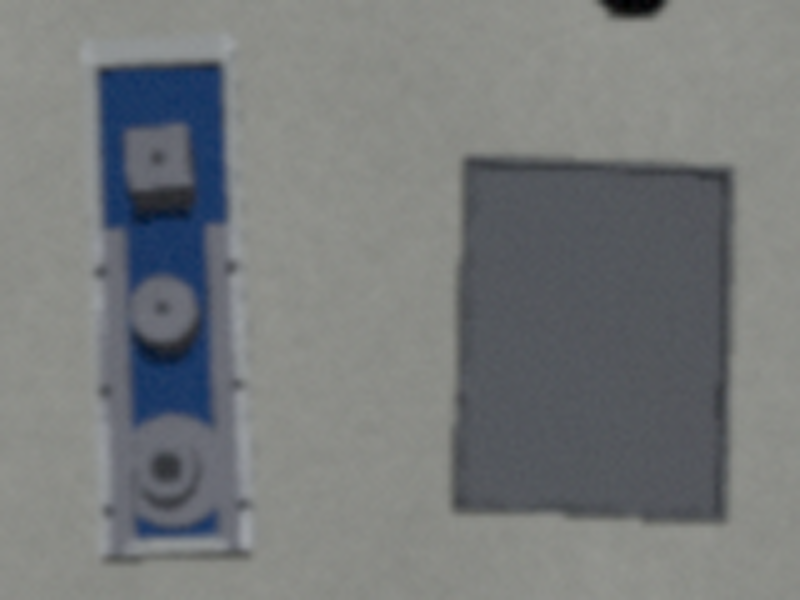

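View pics/t_stage.png

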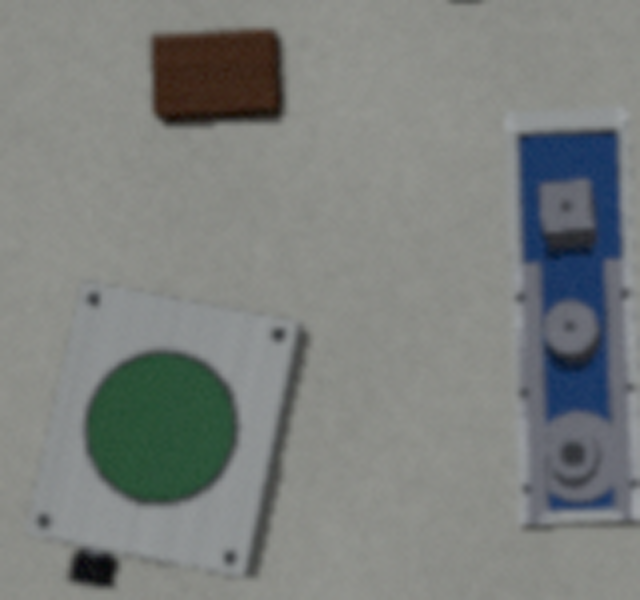

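Crop readings (track crop, scale 5): bush bore (167,466), round-pin dot (163,308), square-pin dot (157,157). The lip ends are at (103,226) and (228,224), and the tray's corners are (464,158), (732,170), (723,520) and (454,510). In the stage crop (scale 4) the glass centre is (162,427).

```bash
cat > h.py <<'E'
from plant import arm
import cv2, numpy as np
def cam(n,p=None):
    p=p or arm.camera_params(n); f=200/np.tan(np.radians(p["fov_y"])/2)
    return np.array([[f,0,p["cx"]],[0,f,p["cy"]],[0,0,1]]),np.array(p["D"],float),np.array(p["R"]),np.array(p["t"])
def back(n,uv,z,p=None):
    K,D,R,t=cam(n,p); uv=np.array(uv,float).reshape(-1,1,2)
    r=cv2.undistortPoints(uv,K,D).reshape(-1,2); d=np.c_[r,np.ones(len(r))]@R; c=-R.T@t
    return c+d*((z-c[2])/d[:,2])[:,None]
def proj(n,X,p=None):
    K,D,R,t=cam(n,p); return cv2.projectPoints(np.array(X,float).reshape(-1,3),cv2.Rodrigues(R)[0],t,K,D)[0].reshape(-1,2)
E
python3 - <<'E'
from h import *
T=lambda *a:[(260+u/5-.4,155+v/5-.4) for u,v in a]
S=lambda *a:[(150+u/4-.4,135+v/4-.4) for u,v in a]
pr=lambda n,x:print(n,np.round(x,4).tolist())
pr("tops bush,round,square",back("top",T((167,466),(163,308),(157,157)),.1))
pr("track top corners nearL,nearR,farR,farL",back("top",T((104,553),(250,553),(232,40),(82,42)),.042))
pr("lip ends L,R",back("top",T((103,227),(228,223)),.042))
pr("bottom floor far corners",back("top",T((100,68),(222,65)),.03))
pr("tray",back("top",T((464,158),(732,170),(723,520),(454,510)),.012))
pr("glass",back("top",S((162,427)),.046))
pr("glass edges",back("top",S((86,427),(238,427),(162,350),(162,504)),.046))
pr("case",back("top",S((155,36),(278,32),(280,112),(157,116)),.028))
pr("obj,ring",back("top",[(387,149),(456,218)],.03))
E
```

```text
tops bush,round,square [[0.4957, -0.0084, 0.1], [0.5647, -0.0067, 0.1], [0.6318, -0.0041, 0.1]]
track top corners nearL,nearR,farR,farL [[0.4576, 0.0234, 0.042], [0.4571, -0.0434, 0.042], [0.6959, -0.0363, 0.042], [0.6955, 0.0342, 0.042]]
lip ends L,R [[0.6078, 0.0241, 0.042], [0.6092, -0.0341, 0.042]]
bottom floor far corners [[0.6853, 0.0266, 0.03], [0.6863, -0.0313, 0.03]]
tray [[0.6435, -0.1468, 0.012], [0.6367, -0.2757, 0.012], [0.4698, -0.2662, 0.012], [0.4759, -0.1391, 0.012]]
glass [[0.5133, 0.2307, 0.046]]
glass edges [[0.5135, 0.2746, 0.046], [0.513, 0.1869, 0.046], [0.5575, 0.2318, 0.046], [0.4694, 0.2296, 0.046]]
case [[0.7475, 0.246, 0.028], [0.7492, 0.1721, 0.028], [0.7004, 0.1699, 0.028], [0.6986, 0.2434, 0.028]]
obj,ring [[0.7301, -0.2299, 0.03], [0.5633, -0.3884, 0.03]]
```

```bash
cat >> h.py <<'E'
def q(th): return [0.,-np.sin(th/2),np.cos(th/2),0.]
def snap(n,fn):
    p=arm.camera_params(n); im=arm.get_image(n)[:,:,::-1].copy(); cv2.imwrite(fn,im)
    import pickle; pickle.dump(p,open(fn+".pkl","wb")); return im,p
E
python3 - <<'E'
from h import *
arm.reach([.53,0.02,.26],q(.038))
im,p=snap("wrist","pics/w1.png")
s=arm.sense(); print(s["time_s"],s["position"],s["joint_pos"].round(2))
E
```

```text
2.525 [0.5300396  0.02102161 0.25985691] [-0.42  0.27  0.36  1.8  -0.11  1.1   1.59]
```

View pics/w1.png

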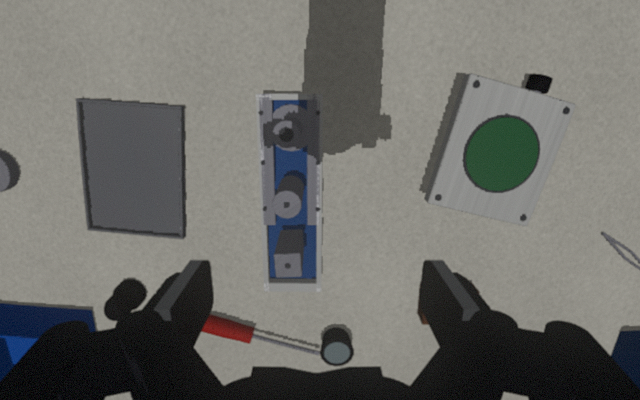

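The wrist view shows the tray, track and stage. The bush bore is at about (286,134), the round-pin dot (286,205), the square-pin dot (287,266) and the glass (501,153). I'll enlarge it.

Run:
```python
import cv2
im=cv2.imread("pics/w1.png")
cv2.imwrite("pics/w1_track.png",cv2.resize(im[85:295,240:340],None,fx=2.8*2,fy=2.8*2,interpolation=cv2.INTER_CUBIC)[:1176])
a=cv2.resize(im[85:190,240:340],None,fx=5.6,fy=5.6,interpolation=cv2.INTER_CUBIC)
b=cv2.resize(im[190:295,240:340],None,fx=5.6,fy=5.6,interpolation=cv2.INTER_CUBIC)
cv2.imwrite("pics/w1a.png",a);cv2.imwrite("pics/w1b.png",b)
cv2.imwrite("pics/w1s.png",cv2.resize(im[65:235,420:590],None,fx=3.4,fy=3.4,interpolation=cv2.INTER_CUBIC))
```

```text
(no output)
```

View pics/w1a.png

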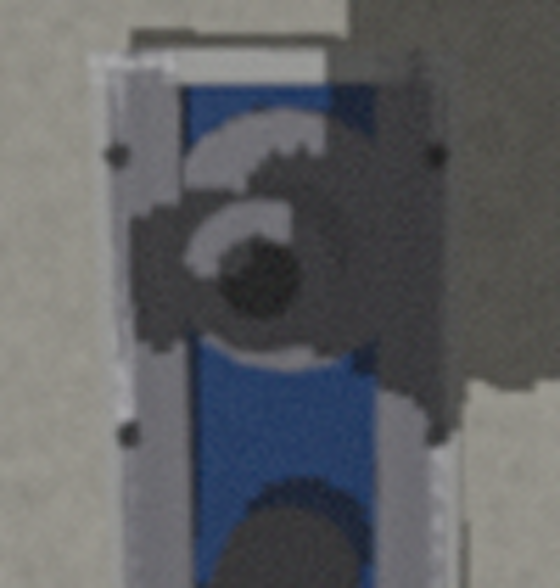

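View pics/w1b.png

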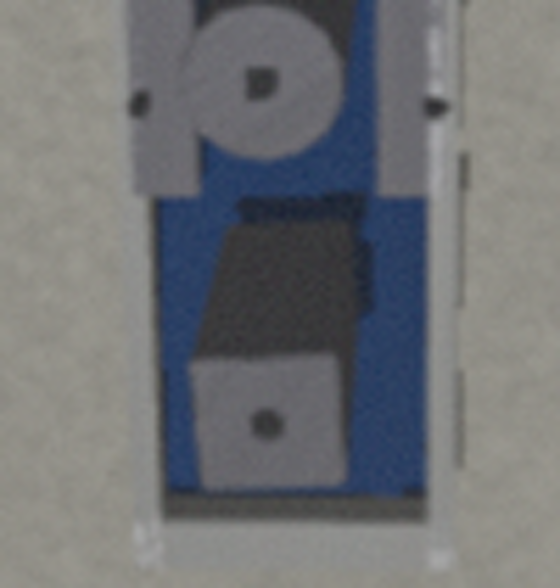

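View pics/w1s.png

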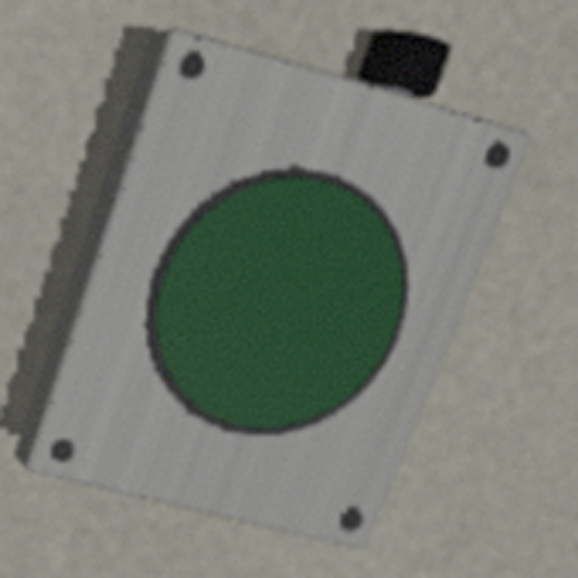

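Readings. Crop a: bore (260,277), screws (117,155), (435,155), (128,433) and (437,433). Crop b: round dot (262,83), square dot (267,424), square top corners (190,362), (338,353), (346,482) and (203,490), lip inner ends (200,195) and (378,195). Stage crop: green ellipse spans x 155–405, y 173–432.

Run:
```python
from h import *
import pickle
p=pickle.load(open("pics/w1.png.pkl","rb"))
A=lambda *a:[(240+u/5.6-.4,85+v/5.6-.4) for u,v in a]
B=lambda *a:[(240+u/5.6-.4,190+v/5.6-.4) for u,v in a]
S=lambda *a:[(420+u/3.4-.35,65+v/3.4-.35) for u,v in a]
pr=lambda n,x:print(n,np.round(x,4).tolist())
pr("bush",back("w",A((260,277)),.1,p))
pr("round,square",back("w",B((262,83),(267,424)),.1,p))
c=back("w",B((190,362),(338,353),(346,482),(203,490)),.1,p);pr("sq corners",c);
for i in range(4):
    d=c[(i+1)%4]-c[i];print(np.linalg.norm(d),(np.arctan2(d[1],d[0])+np.pi/4)%(np.pi/2)-np.pi/4)
pr("screws",back("w",A((117,155),(435,155),(128,433),(437,433))+B((138,104),(435,106)),.042,p))
pr("lip inner ends",back("w",B((200,195),(378,195)),.042,p))
pr("lip inner near",back("w",A((180,90)),.042,p))
pr("far stop floor",back("w",B((163,493),(428,493)),.042,p))
g=back("w",S((155,315),(405,285),(292,173),(260,432)),.046,p);pr("glass",g);print(g.mean(0))
pr("tray",back("w",[(79,99),(185,105),(184,237),(89,230)],.012,p))
im=cv2.imread("pics/w1.png");m=((im[:,:,1]>im[:,:,2]+20)&(im[:,:,1]>im[:,:,0]+20)).astype(np.uint8)
n,l,st,ce=cv2.connectedComponentsWithStats(m);i=1+st[1:,4].argmax();print(st[i],ce[i]);pr("glass",back("w",[ce[i]],.046,p))
cn=max(cv2.findContours(m,cv2.RETR_EXTERNAL,cv2.CHAIN_APPROX_NONE)[0],key=len)
w=back("w",cn.reshape(-1,2),.046,p);print(cv2.minEnclosingCircle(w[:,:2].astype(np.float32)))
im=cv2.imread("pics/top0.png");m=((im[:,:,1]>im[:,:,2]+20)&(im[:,:,1]>im[:,:,0]+20)).astype(np.uint8)
cn=max(cv2.findContours(m,cv2.RETR_EXTERNAL,cv2.CHAIN_APPROX_NONE)[0],key=len)
w=back("top",cn.reshape(-1,2),.046);print(cv2.minEnclosingCircle(w[:,:2].astype(np.float32)))
```

```text
bush [[0.4954, -0.0103, 0.1]]
round,square [[0.5652, -0.0087, 0.1], [0.6326, -0.0067, 0.1]]
sq corners [[0.6204, -0.0213, 0.1], [0.6174, 0.0063, 0.1], [0.6443, 0.0085, 0.1], [0.6472, -0.0187, 0.1]]
0.027760903037788408 0.10896096230807562
0.026971266667169293 0.08310559574405929
0.027405499687286523 0.10582943931669364
0.02687860373152797 0.09624654537963906
screws [[0.4794, -0.0432, 0.042], [0.477, 0.0187, 0.042], [0.5343, -0.041, 0.042], [0.5318, 0.0214, 0.042], [0.5893, -0.039, 0.042], [0.5872, 0.0233, 0.042]]
lip inner ends [[0.6091, -0.0259, 0.042], [0.6076, 0.012, 0.042]]
lip inner near [[0.4666, -0.0311, 0.042]]
far stop floor [[0.6807, -0.0337, 0.042], [0.6781, 0.0255, 0.042]]
glass [[0.5185, 0.1874, 0.046], [0.5042, 0.2719, 0.046], [0.4701, 0.2259, 0.046], [0.557, 0.2307, 0.046]]
[0.51243171 0.22896778 0.046     ]
tray [[0.4713, -0.2667, 0.012], [0.4755, -0.137, 0.012], [0.6433, -0.1487, 0.012], [0.6395, -0.2771, 0.012]]
[ 466  118   72   72 3999] [501.70592648 153.58889722]
glass [[0.5122, 0.2291, 0.046]]
((0.5135233998298645, 0.22952322661876678), 0.04173395410180092)
((0.5133035778999329, 0.2314392775297165), 0.04012877121567726)
```

Both cameras agree to within about 2 mm. Track yaw is ≈0.040. The pin, bush and glass positions fit their given sizes and places. Moving the square pin to the tray first.

```bash
cat >> h.py <<'E'
def st(msg):
    s=arm.sense(); print(msg,"t%.1f"%s["time_s"],np.round(s["position"],4),"F",np.round(s["ft_force"],1),"M",np.round(s["wrist_torque"],2),"w%.4f"%s["grip_width"]); return s
def pick(x,y,zg,th,zup,eff=40):
    arm.reach([x,y,zg+.055],q(th))
    arm.move_linear([x,y,zg],v=.12); st("at")
    arm.command_gripper(0.0,eff); st("gripped")
def place(x,y,zt,th,zup,op=.06):
    arm.reach([x,y,zup],q(th))
    arm.move_linear([x,y,zt+.006],v=.15)
    r=arm.move_linear([x,y,zt-.004],v=.02,threshold=4); st("touch %s"%r)
    arm.command_gripper(op); st("rel")
E
python3 - <<'E'
from h import *
arm.command_gripper(.06)
x,y=.6322,-.0055
pick(x,y,.056,.09,.12)
arm.move_linear([x,y,.12],v=.15); st("lifted")
snap("wrist","pics/w2.png")
E
```

```text
at t4.3 [ 0.6328 -0.0054  0.0569] F [ 1.  -0.2  0.4] M [ 0.01 -0.08  0.02] w0.0598
gripped t4.7 [ 0.633  -0.0054  0.0571] F [-1.3  0.2  7. ] M [ 0.05  0.21 -0.04] w0.0261
lifted t5.2 [ 0.6314 -0.0053  0.1192] F [ 0.4  0.4 -2.7] M [-0.05  0.07 -0.02] w0.0264
```

View pics/w2.png

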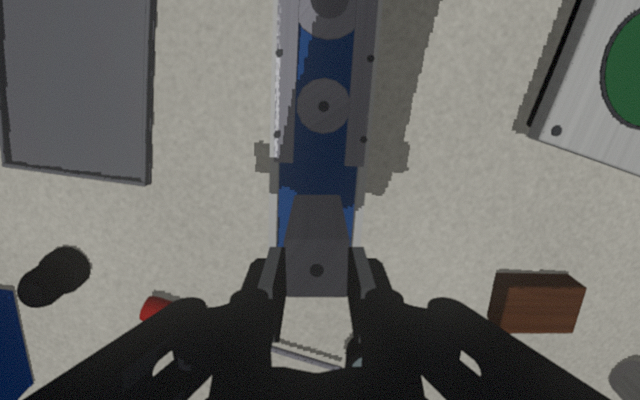

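The square pin hangs upright and centred between the pads (dot at 316,270), and the wrist force shows its weight. Placing it on the tray.

```bash
python3 - <<'E'
from h import *
x,y=.600,-.210
place(x,y,.031,.09,.12)
arm.move_linear([x,y,.125],v=.2)
x,y=.565,-.0077
pick(x,y,.056,.04,.12)
arm.move_linear([x,y,.13],v=.15); st("lifted")
snap("wrist","pics/w3.png"); snap("side","pics/s3.png")
E
python3 -c "
import cv2
cv2.imwrite('pics/s3c.png',cv2.resize(cv2.imread('pics/s3.png')[120:270,230:430],None,fx=3,fy=3))"
```

```text
touch True t7.2 [ 0.6008 -0.2101  0.0311] F [-0.2  0.3  5.8] M [ 0.16  0.07 -0.03] w0.0266
rel t7.7 [ 0.5993 -0.2096  0.0296] F [ 0.2 -0.7 -0.6] M [-0. -0. -0.] w0.0600
at t9.7 [ 0.5655 -0.0087  0.0563] F [-0.7  0.7  0.4] M [ 0.01  0.   -0.01] w0.0597
gripped t10.1 [ 0.5659 -0.0076  0.0571] F [ 0.1 -0.3  5.8] M [-0.01  0.21  0.02] w0.0275
lifted t10.8 [ 0.5641 -0.0075  0.1292] F [ 0.4  0.1 -3.2] M [-0.    0.01  0.02] w0.0272
```

View pics/w3.png

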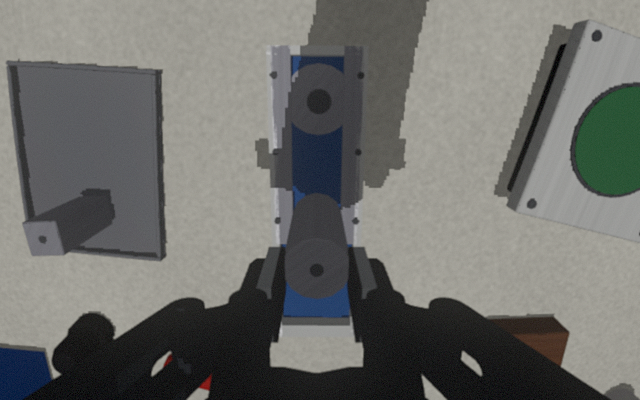

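View pics/s3c.png

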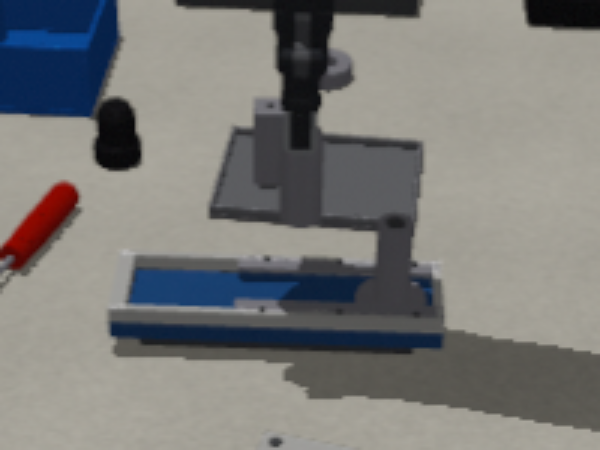

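The square pin stands upright on the tray, and the round pin is held straight. Next I'll park the round pin and grip the bush.

```bash
python3 - <<'E'
from h import *
x,y=.515,-.204
place(x,y,.031,.04,.13)
arm.move_linear([x,y,.125],v=.2)
x,y=.4956,-.0096
pick(x,y,.057,.04,.12,30)
snap("wrist","pics/w4.png"); snap("side","pics/s4.png")
E
python3 -c "
import cv2
cv2.imwrite('pics/s4c.png',cv2.resize(cv2.imread('pics/s4.png')[120:270,230:430],None,fx=3,fy=3))"
```

```text
touch True t12.8 [ 0.5158 -0.2041  0.0311] F [-0.4  1.5  5.4] M [ 0.09  0.13 -0.02] w0.0277
rel t13.3 [ 0.5144 -0.2036  0.03  ] F [0.3 0.2 0. ] M [ 0.05 -0.03 -0.02] w0.0600
at t15.3 [ 0.496  -0.0106  0.0572] F [0.2 0.4 0.2] M [-0.05 -0.    0.02] w0.0599
gripped t15.7 [ 0.4963 -0.0093  0.0577] F [-0.7  1.6  6.7] M [0.04 0.15 0.04] w0.0236
```

View pics/w4.png

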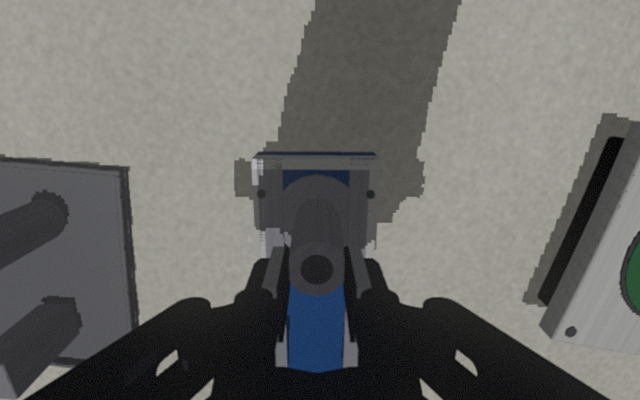

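View pics/s4c.png

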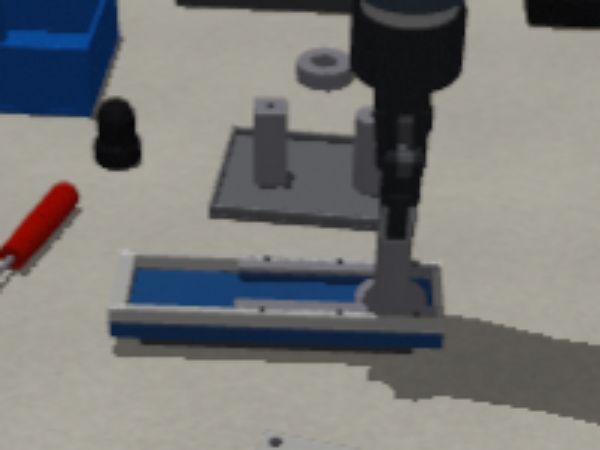

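Both pins stand on the tray and the bush is gripped by its shank, with its bore centred at (317,269). Sliding it, watching the force.

```bash
python3 - <<'E'
from h import *
x,y=.4956,-.0096
for d in (.05,.10,.1505):
    r=arm.move_linear([x+d*np.cos(.04),y+d*np.sin(.04),.058],v=.08,threshold=12); st("slide %s"%r)
    if r: break
snap("wrist","pics/w5.png"); snap("side","pics/s5.png")
E
python3 -c "
import cv2
cv2.imwrite('pics/s5c.png',cv2.resize(cv2.imread('pics/s5.png')[150:270,240:400],None,fx=4,fy=4))"
```

```text
slide True t16.0 [ 0.4973 -0.0094  0.0579] F [-3.2  0.1  7.8] M [-0.06  0.76  0.  ] w0.0237
```

View pics/w5.png

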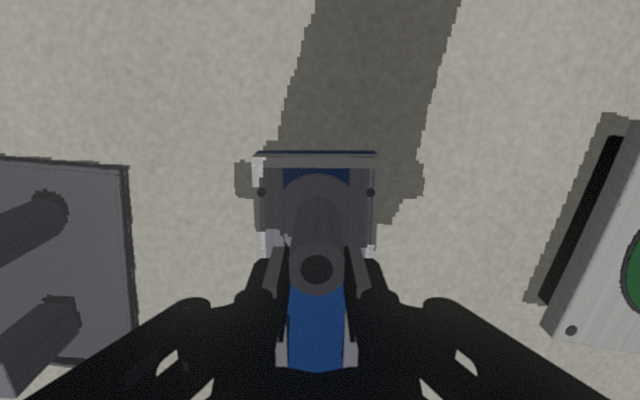

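View pics/s5c.png

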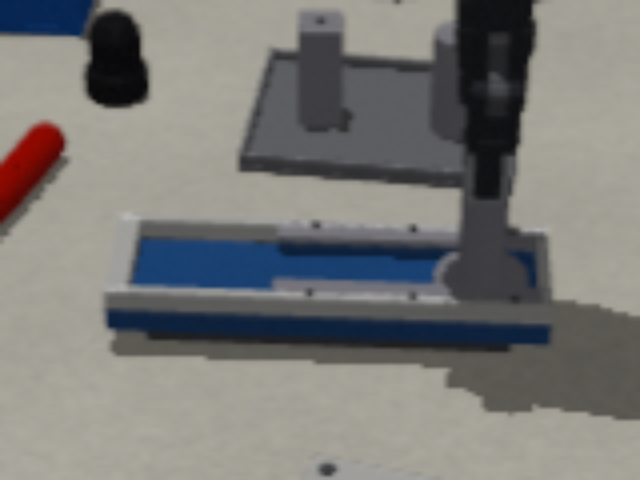

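It stopped at once. The tool force is only about 8 N, mostly the grip pressing the bush onto the floor. I'll raise it slightly inside the vertical play and try again.

Run:
```python
from h import *
s=arm.sense(); p=np.array(s["position"])
for k in range(3):
    arm.move_linear([p[0],p[1],p[2]+.0007*(k+1)],v=.02); s=st("raise")
    if s["ft_force"][2]<1: break
z=p[2]+.0007*(k+1)
x,y=.4956,-.0096
for d in (.01,.02):
    r=arm.move_linear([x+d*np.cos(.04),y+d*np.sin(.04),z],v=.03,threshold=20); st("slide %s"%r)
    if r: break
```

```text
raise t16.4 [ 0.4963 -0.0093  0.0583] F [ 0.1 -0.  -2.3] M [-0.01 -0.03  0.03] w0.0238
slide True t16.7 [ 0.5012 -0.0091  0.0589] F [-3.7 -0.5  8.5] M [-0.02  0.88 -0.  ] w0.0235
```

Run:
```python
from h import *
s=st("now"); print(np.round(s["ee_rot"],4), q(.04))
p=np.array(s["position"]); 
arm.hold(.3); s=st("hold"); print(np.round(s["qvel"],3))
arm.move_linear([p[0],p[1],.0592],v=.02); s=st("raise");print(np.round(s["ee_rot"],4))
arm.hold(.2); s=st("hold")
x,y=.4956,-.0096
d=(p[0]-x)
for i in range(4):
    d+=.003
    r=arm.move_linear([x+d*np.cos(.04),y+d*np.sin(.04),.0592],v=.015,threshold=20); s=st("slide %s"%r)
    if r: break
print(np.round(s["ee_rot"],4))
snap("wrist","pics/w6.png")
```

```text
now t16.7 [ 0.5012 -0.0091  0.0589] F [-3.7 -0.5  8.5] M [-0.02  0.88 -0.  ] w0.0235
[-3.000e-03 -2.000e-02  9.998e-01  8.000e-04] [0.0, np.float64(-0.01999866669333308), np.float64(0.9998000066665778), 0.0]
hold t17.0 [ 0.4998 -0.0092  0.0586] F [-4.4 -0.   8. ] M [ 0.01  0.85 -0.01] w0.0240
[-0.001 -0.     0.001 -0.001  0.     0.     0.   ]
raise t17.2 [ 0.5015 -0.0091  0.0591] F [-0.5 -0.4 -2.7] M [-0.    0.02  0.04] w0.0237
[-3.300e-03 -2.000e-02  9.998e-01  6.000e-04]
hold t17.4 [ 0.5011 -0.0091  0.059 ] F [ 0.9  0.3 -2.3] M [-0.03 -0.03  0.  ] w0.0235
slide False t17.8 [ 0.5044 -0.0093  0.0592] F [-0.1  0.1 -2.5] M [ 0.01 -0.08  0.02] w0.0235
slide False t18.1 [ 0.5073 -0.0091  0.0592] F [ 0.2  0.3 -2.1] M [-0.03  0.01  0.  ] w0.0235
slide False t18.5 [ 0.5103 -0.009   0.0592] F [ 0.6 -0.3 -3.3] M [-0.01  0.01 -0.04] w0.0231
slide False t18.8 [ 0.5133 -0.0089  0.0592] F [-0.4  0.1 -3.3] M [ 0.03 -0.04  0.05] w0.0233
[-3.500e-03 -2.000e-02  9.998e-01  6.000e-04]
```

View pics/w6.png

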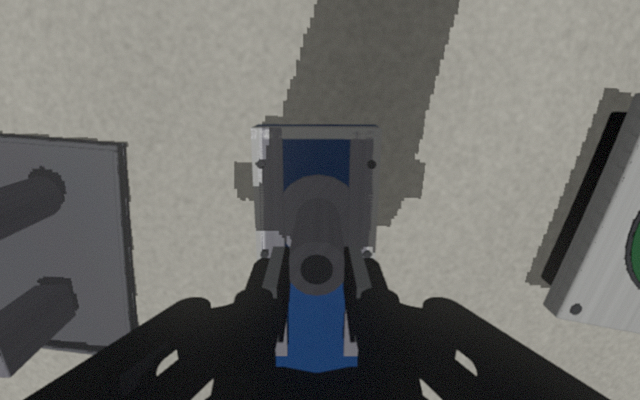

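Raised about 1.5 mm it slides freely, with only the weight showing. Continuing along the track.

```bash
python3 - <<'E'
from h import *
x,y=.4956,-.0096
for d in (.045,.075,.105,.1305,.1505):
    r=arm.move_linear([x+d*np.cos(.04),y+d*np.sin(.04),.0594],v=.04,threshold=20); s=st("slide %s"%r)
    if r: break
snap("wrist","pics/w7.png"); snap("side","pics/s7.png")
E
python3 -c "
import cv2
cv2.imwrite('pics/s7c.png',cv2.resize(cv2.imread('pics/s7.png')[150:270,240:400],None,fx=4,fy=4))"
```

```text
slide False t19.7 [ 0.5402 -0.0079  0.0593] F [ 0.2  0.9 -1.8] M [0.03 0.05 0.02] w0.0238
slide False t20.6 [ 0.5702 -0.0067  0.0593] F [-0.1  0.1 -2.7] M [ 0.01 -0.01  0.03] w0.0236
slide False t21.5 [ 0.6002 -0.0055  0.0593] F [ 0.2  0.9 -2.1] M [-0.02  0.   -0.02] w0.0236
slide False t22.3 [ 0.6257 -0.0044  0.0592] F [-0.1 -0.1 -3.1] M [-0.03  0.01  0.01] w0.0234
slide False t22.9 [ 0.6458 -0.0036  0.0592] F [-0.3 -0.8 -3.1] M [-0.02 -0.03  0.02] w0.0235
```

View pics/w7.png

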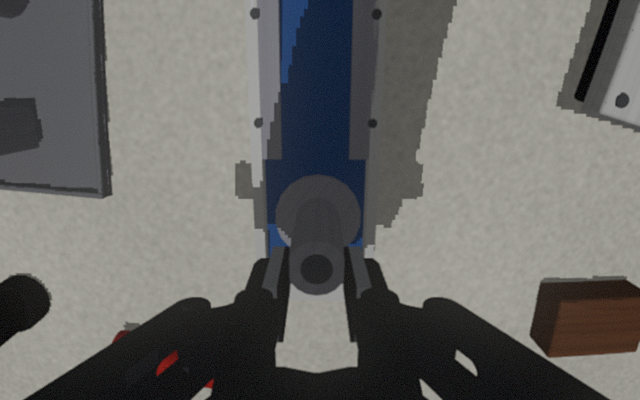

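View pics/s7c.png

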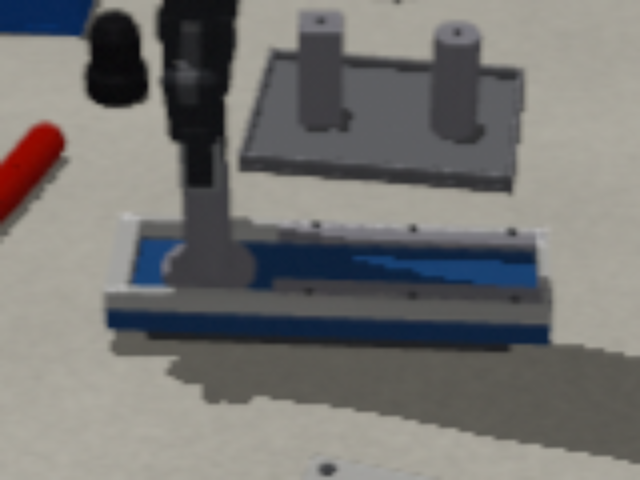

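The bush is in the lip-free end: its flange is about 30 px below the lip ends in the wrist view, clear of the lips. Lifting it out and placing it on the glass.

```bash
python3 - <<'E'
from h import *
p=arm.sense()["position"]
r=arm.move_linear([p[0],p[1],.085],v=.06,threshold=8); st("lift %s"%r)
if not r:
    arm.move_linear([p[0],p[1],.14],v=.15); st("up")
    place(.5134,.2304,.075,.04,.14)
    arm.move_linear([.5134,.2304,.15],v=.2); st("clear")
    arm.reach([.50,.13,.22],q(.04))
    snap("wrist","pics/w8.png"); snap("top","pics/t8.png");snap("side","pics/s8.png")
E
python3 -c "
import cv2
a=cv2.resize(cv2.imread('pics/s8.png')[140:350,230:410],None,fx=2.2,fy=2.2)
b=cv2.resize(cv2.imread('pics/t8.png')[195:290,150:240],None,fx=4.2,fy=4.2)
cv2.imwrite('pics/s8c.png',a);cv2.imwrite('pics/t8c.png',b)"
```

```text
lift False t23.6 [ 0.6458 -0.0036  0.0853] F [ 0.6 -0.2 -2.1] M [-0.02  0.03 -0.03] w0.0237
up t24.1 [ 0.6452 -0.0035  0.1394] F [-0.9 -0.5 -2.5] M [ 0.03  0.02 -0.01] w0.0234
touch True t26.1 [0.5139 0.2313 0.0738] F [-0.4  1.   4. ] M [ 0.13 -0.01  0.05] w0.0237
rel t26.6 [0.5127 0.2301 0.0727] F [-0.3  0.4  0.2] M [-0.05  0.02 -0.  ] w0.0600
clear t27.1 [0.5132 0.2305 0.1501] F [-0.6 -0.  -0.6] M [-0.03  0.    0.02] w0.0601
```

View pics/w8.png

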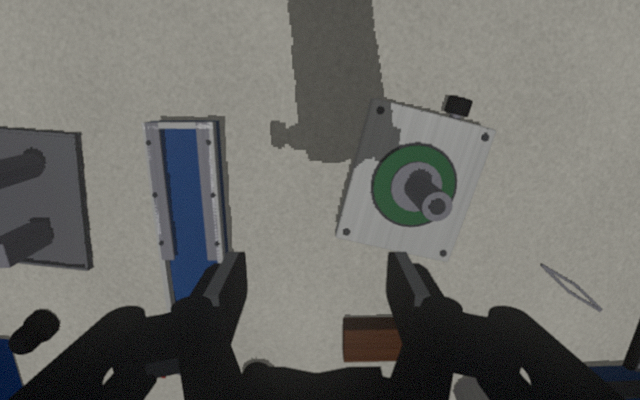

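View pics/s8c.png

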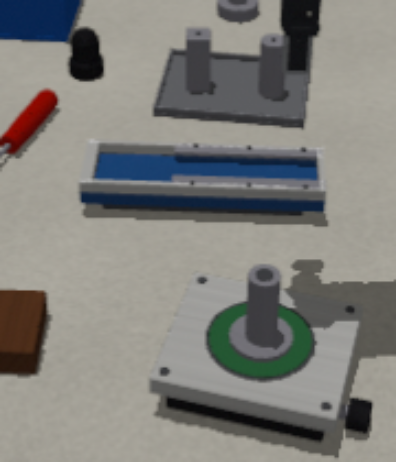

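View pics/t8c.png

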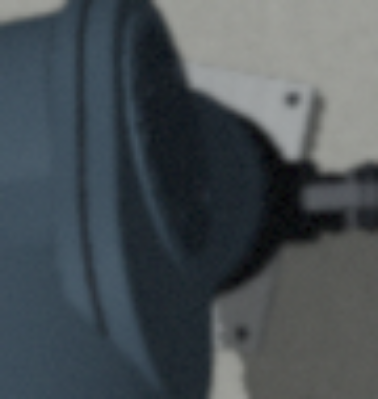

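The bush stands upright in the middle of the glass: in the side view the glass spans 207–315 and the flange 229–294. Now the pins go back, via a safe height and with a guarded descent from above the lips.

```bash
python3 - <<'E'
from h import *
def back_(tx,ty,x,y,th):
    arm.reach([tx,ty,.14],q(th))
    pick(tx,ty,.030,th,0,40)
    arm.move_linear([tx,ty,.13],v=.15); st("lift")
    arm.reach([x,y,.13],q(th))
    arm.move_linear([x,y,.0745],v=.15)
    r=arm.move_linear([x,y,.060],v=.03,threshold=8); st("enter %s"%r)
    if r: return False
    r=arm.move_linear([x,y,.053],v=.02,threshold=4); st("touch %s"%r)
    return True
ok=back_(.600,-.210,.6322,-.0055,.09)
if ok:
    arm.command_gripper(.06); st("rel"); arm.move_linear([.6322,-.0055,.13],v=.2)
    ok=back_(.515,-.204,.565,-.0077,.04)
print(ok)
snap("wrist","pics/w9.png");snap("side","pics/s9.png")
E
python3 -c "
import cv2
cv2.imwrite('pics/s9c.png',cv2.resize(cv2.imread('pics/s9.png')[150:270,240:400],None,fx=4,fy=4))"
```

```text
at t30.1 [ 0.6007 -0.2104  0.0309] F [ 0.8 -0.1  0.3] M [ 0.   -0.05  0.04] w0.0603
gripped t30.5 [ 0.6008 -0.2102  0.0311] F [-0.6  1.9  5.8] M [0.15 0.22 0.  ] w0.0263
lift t31.3 [ 0.5991 -0.2094  0.1288] F [ 0.2  0.4 -3.5] M [ 0.01  0.05 -0.01] w0.0263
enter False t33.3 [ 0.6322 -0.0055  0.06  ] F [-0.7 -0.9 -2.6] M [-0.01 -0.03  0.02] w0.0264
touch True t33.6 [ 0.6328 -0.0055  0.0571] F [-0.6  0.9  5.3] M [ 0.1   0.07 -0.01] w0.0264
rel t34.0 [ 0.6313 -0.0054  0.0558] F [-0.7 -0.1  0.6] M [0.01 0.01 0.04] w0.0603
at t36.4 [ 0.5158 -0.2044  0.0309] F [0.  0.5 0.3] M [-0.   -0.03 -0.02] w0.0598
gripped t36.8 [ 0.5159 -0.2042  0.0311] F [-0.8  1.4  5.5] M [0.17 0.14 0.04] w0.0272
lift t37.6 [ 0.5142 -0.2035  0.1291] F [-0.1  0.2 -4. ] M [0.01 0.01 0.03] w0.0269
enter False t39.6 [ 0.565  -0.0078  0.06  ] F [-0.6  0.1 -3.1] M [0.01 0.05 0.01] w0.0271
touch True t39.9 [ 0.5658 -0.0076  0.0571] F [-0.7  0.7  4.8] M [0.03 0.18 0.02] w0.0272
True
```

View pics/w9.png

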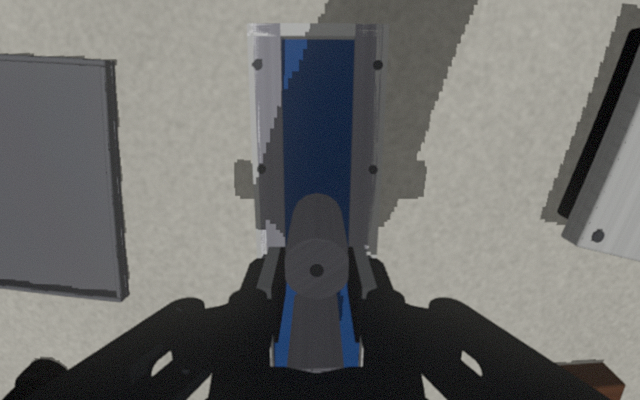

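View pics/s9c.png

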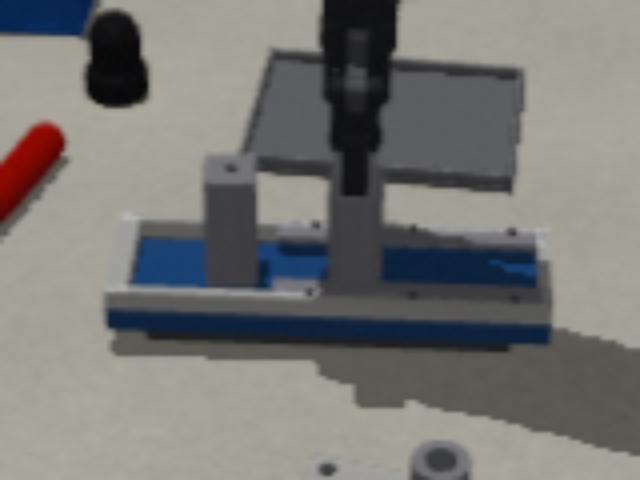

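The square pin stands upright at its place, and the round pin is seated on the floor in the slot. I'll release it, retreat and check from the top.

Run:
```python
from h import *
arm.command_gripper(.06); st("rel")
arm.move_linear([.565,-.0077,.16],v=.2)
arm.reach([.35,-.33,.30],q(.04)); st("away")
im,p=snap("top","pics/t10.png"); snap("side","pics/s10.png")
cv2.imwrite("pics/t10c.png",cv2.resize(im[130:280,155:315],None,fx=4,fy=4,interpolation=cv2.INTER_CUBIC))
a=cv2.imread("pics/top0.png").astype(int)
d=np.abs(a-im).max(2)>25
n,l,s,c=cv2.connectedComponentsWithStats(d.astype(np.uint8))
print([(s[i].tolist()) for i in range(1,n) if s[i,4]>12])
```

```text
rel t40.4 [ 0.5642 -0.0076  0.056 ] F [ 0.4 -0.2 -0.2] M [-0.05  0.03 -0.01] w0.0599
away t42.6 [ 0.351  -0.3289  0.2995] F [0.3 0.3 0.1] M [-0.01 -0.02  0.01] w0.0601
[[175, 230, 26, 24, 400], [286, 237, 17, 24, 347], [332, 309, 298, 91, 13687], [536, 332, 8, 7, 19], [2, 353, 118, 47, 2889]]
```

View pics/t10.png

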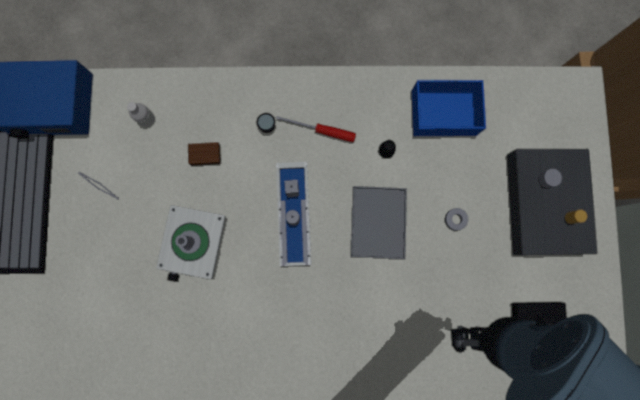

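View pics/t10c.png

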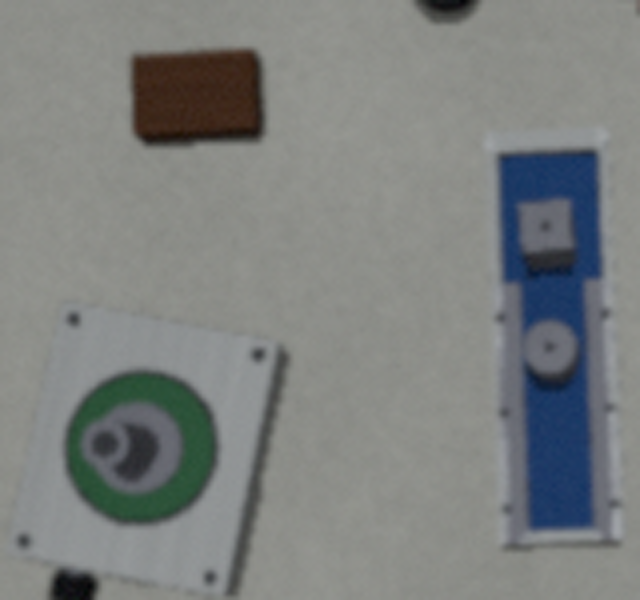

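View pics/s10.png

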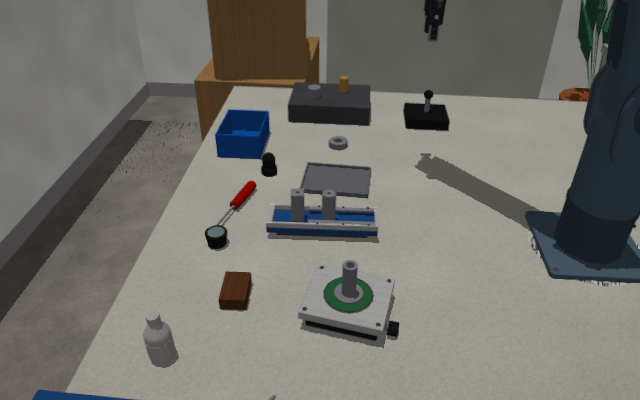

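The only differences from the first top picture are the bush's old and new places and the arm. The bush is centred on the glass and the pins are where they started. Handing in.

```bash
python3 -c "
from h import *
arm.close_job()"
```

```text
the job is handed in; nothing more can be done
```

The job is done and handed in after about 43 s of the 112 s allowed. I parked both pins on the tray and slid the bush to the lip-free end. I lifted it out there and stood it on the glass disc. Then I put both pins back upright where they started.

**Last checks:**
- **Bush:** it stands upright, within about 2 mm of the middle of the glass in the final top and side views.
- **Pins and bystanders:** comparing the top picture before and after, the only changes are at the bush's old and new places, plus the arm and its shadow. The pins, ring gauge, objective and case show no movement.
- **Robot:** the gripper was open and clear of everything at hand-in.

**What did not go smoothly:**
- **Slide:** the first two tries stopped on the force limit I had set for them, with about 8 N left pressing the bush onto the channel floor. Raising it about 1.5 mm within its vertical play freed it. No reading I took went above about 10 N.
- **Cameras:** the top and wrist views disagreed by about 2 mm across the track, within the stated calibration, so I used their average.

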